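# Find the binding lid on the incubator

### The arm

A 7-joint arm with a two-finger parallel gripper is mounted at the origin on the work surface. World frame = base frame: x ahead of the robot, y to its left, z up, the work surface at z = 0. Lengths are in m, angles in rad, forces in N, time in s.
With the tool pointing down it reaches from about 0.425 to 0.95 m from the base axis. Payload 4.7 kg.
Tool frame: the origin (TCP) lies at the very end of the fingers, on their centre line; the grasp point (between the pads) lies arm.tcp_to_grasp behind it (arm.tcp_to_grasp is the distance from the TCP to the grasp point, in m); z points along the fingers, x is the direction in which the jaws open and shut, and the axes are right-handed (so a half turn about z gives the same grasp; the last joint's range is limited). The gripper opens to 85 mm and grips with 20 to 120 N. Pads are 22 mm wide; open, the fingers measure 114 mm over their backs; the gripper's body (76 mm by 85 mm) begins 54 mm behind the grasp point. The pads swing forward as they close: fully open they stand 13 mm farther back than shut.
Start: joints at [-1.187, 0.469, -0.049, 1.532, 0.024, 1.141, -0.082], TCP at [0.271, 0.618, 0.231] pointing down, gripper open.
Joint ranges: [-2.59, 2.59], [-0.33, 1.99], [-1.39, 1.29], [0.1, 2.45], [-1.04, 4.18], [0.21, 1.99], [-2.66, 2.66]. Speed limits (rad/s): [2.57, 2.57, 3.14, 3.14, 3.14, 3.14, 3.14].

### API

Orientations are given as a 3x3 rotation matrix whose columns are the frame's x, y, z axes.
In Python, from workcell import arm gives the robot as it stands. The module is installed in compiled form; this text tells all that it offers.
- The arm moves only by the tool servo_tool, never from a script. Its argument "series" is a list that holds one entry, the list of rows, each a list of 7 numbers: the closure, from 0 (fully open) to 1 (shut), then the shift along the tool's x, y, z in cm, then the turn, a rotation vector about the tool's x, y, z in degrees. A call has 1 to 10 rows; each row shifts and turns the commanded pose from where the row before left it, along the tool's axes as they then stand; what a row does not reach is not made up. A row lasts 1/12 s, in which the tool goes at most 41.7 mm and 7.16 degrees, less where a joint would pass 70% of its speed; a pose out of reach is approached as far as the arm can. A call is refused whole if a number of a shift passes 4.17 or a number of a turn 7.16, either way. A call with a gripper value outside its range is refused whole. The fingers move at their own pace and stop on an object; "grip_force" is the grip in N (left out, the last holds). Time passes only in rows, so rows that do not move let the fingers close. It gives the time, the measured TCP pose, the force and the opening at its end, in the units of the state.
- arm.state(): the state, without advancing time (a new reading comes with each control period).
- arm.get_image(name): name is "scene" or "top"; returns (picture, depth): 384x512x3 uint8, red, green, blue; 384x512 float32, m along the optical axis (not along the pixel's ray), 0 where there is no reading.
- arm.camera_params(name): a dict with "K" (3x3 intrinsics, pixels), "world_from_camera" (4x4, takes a point from camera to world coordinates). Camera axes: x right, y up, looking along -z (the intrinsics and any distortion apply to the point x, -y, -z); pixel columns grow to the right and rows downward; lengths in m; the calibration is good to about 2 mm. A picture is of the moment at which its call begins. camera_params takes no time and is no camera call.
- arm.close_job(): hands the job in, once; it reports no verdict.
Trained networks look in the newest picture that a camera, given by its name, has taken for a name from the list of things; names that differ only in an ending like _2 or _b are one class to them, and where a whole thing is asked for, a point or a joint stands for the part that bears it (a point fixed in the world has none). Each returns a list of dicts, best first, with "score" (0 to 1); they miss things now and then, are a little off and sometimes report something else, mostly with a low value. They report only what shows in the picture. A call takes as long as a camera call.
- arm.regions_of(label, camera): "region" (384x512 bool, what is visible of it) and "rect" ([left, top, right, bottom] in pixels, round what is visible of it).
The state is a dict: "time": time; "qpos": joint angles; "dq": joint speeds; "joint_efforts": joint torques, N m; "tcp_pos": TCP position; "orientation": TCP orientation; "ft_force": force on the tool from outside, world axes, zero at the start; "wrist_torque": the same for the moment, N m; "finger_gap": opening from 0.0 (shut) to 1.0 (fully open).
Only numpy, scipy, OpenCV 4.12 (cv2) and the standard library are available. Lean on these libraries where they do the work, as an engineer would, in place of code of your own. Each camera call takes 0.05 s, during which the arm holds its last target. There are 200 camera calls.

### The job

Check the hinges of the bench-top incubator's three lids: swing each lid up gently by its front tongue and feel it through its arc. Two swing freely: leave them standing right open. One binds part-way up: do not force it past the bind, but lower it again and leave it fully shut. Do not disturb the things around.

Things in the scene. Friction and masses are not known exactly. Their poses are not given: they have to be found in the camera images.
- incubator: white bench-top incubator, fixed to the table, 180 mm front to back, 360 wide, top deck 78 mm high, three hinged lids side by side. Origin on the table, 75 mm behind the front face, 105 ahead of the rear face, midway across; x to the rear (away from the robot), y to the left lid, z up. Yawed up to 0.25 rad.
- lid_left (a joint): hinge of the left lid (seen from the robot, +y side). 0 rad = fully shut, 1.4 = end stop, right open (over 1.2 is right open, under 0.05 fully shut); starts up to 0.1 ajar. It stays where it is left. Raising it takes 1.5 to 3.5 N at the tongue (near 0 at a standstill); if it is the one that binds (any of the three), from 0.4 to 0.8 rad on it springs back by 0.4 to 0.6 N more per mm, and over 15 N in all is forcing.
- lid_middle (a joint): hinge of the middle lid (seen from the robot). 0 rad = fully shut, 1.4 = end stop, right open (over 1.2 is right open, under 0.05 fully shut); starts up to 0.1 ajar. It stays where it is left. Raising it takes 1.5 to 3.5 N at the tongue (near 0 at a standstill); if it is the one that binds (any of the three), from 0.4 to 0.8 rad on it springs back by 0.4 to 0.6 N more per mm, and over 15 N in all is forcing.
- lid_right (a joint): hinge of the right lid (seen from the robot, -y side). 0 rad = fully shut, 1.4 = end stop, right open (over 1.2 is right open, under 0.05 fully shut); starts up to 0.1 ajar. It stays where it is left. Raising it takes 1.5 to 3.5 N at the tongue (near 0 at a standstill); if it is the one that binds (any of the three), from 0.4 to 0.8 rad on it springs back by 0.4 to 0.6 N more per mm, and over 15 N in all is forcing.
- left_grip (a point): centre of the left lid's tongue, 145 mm from the hinge: a grey bar 14 mm wide (along the hinge), 18 mm high when shut, sticking 45 mm out of the lid's front edge, this point 35 mm out. Axes: x from tongue to hinge, y along the hinge, z out of the lid's top. Pinched by its sides from above, it turns between the fingers as the lid swings.
- middle_grip (a point): centre of the middle lid's tongue, 145 mm from the hinge: a grey bar 14 mm wide (along the hinge), 18 mm high when shut, sticking 45 mm out of the lid's front edge, this point 35 mm out. Axes: x from tongue to hinge, y along the hinge, z out of the lid's top. Pinched by its sides from above, it turns between the fingers as the lid swings.
- right_grip (a point): centre of the right lid's tongue, 145 mm from the hinge: a grey bar 14 mm wide (along the hinge), 18 mm high when shut, sticking 45 mm out of the lid's front edge, this point 35 mm out. Axes: x from tongue to hinge, y along the hinge, z out of the lid's top. Pinched by its sides from above, it turns between the fingers as the lid swings.
- left_hinge (a point): centre of the left lid's hinge line, level along the incubator's y, 85 mm above the table, 30 mm behind the incubator's origin. Axes as the tongue's. The lid is 112 mm long, 100 mm wide, 12 mm thick; lids are 110 mm apart.
- middle_hinge (a point): centre of the middle lid's hinge line, level along the incubator's y, 85 mm above the table, 30 mm behind the incubator's origin. Axes as the tongue's. The lid is 112 mm long, 100 mm wide, 12 mm thick; lids are 110 mm apart.
- right_hinge (a point): centre of the right lid's hinge line, level along the incubator's y, 85 mm above the table, 30 mm behind the incubator's origin. Axes as the tongue's. The lid is 112 mm long, 100 mm wide, 12 mm thick; lids are 110 mm apart.
- tube_rack: white block rack 64 x 144 mm, 93 mm tall over its capped tubes; a loose bystander, leave it where it is (origin at the centre of its underside)
- jar: amber jar, 72 mm across, 120 mm tall; a loose bystander, leave it where it is (origin at the centre of its underside)
- tub: flat lidded plastic tub 138 x 198 mm, 63 mm tall; a loose bystander, leave it where it is (origin at the centre of its underside)
- slide_box: open paper box of glass slides 50 x 85 mm, 28 mm tall, on the table in front of the incubator; a loose bystander, leave it where it is (origin at the centre of its underside)
- vial_a: small capped vial, 25 mm across, 44 mm tall, on the incubator's rear deck; a loose bystander, leave it where it is (origin at the centre of its underside)
- vial_b: second such vial on the rear deck; a loose bystander, leave it where it is (origin at the centre of its underside)
- dishes: stack of three clear dishes, 90 mm across, 42 mm tall; a loose bystander, leave it where it is (origin at the centre of its underside)

How it is judged:
On the way:
1. the binding lid has been swung up until it bears on its bind (value of joint bind above 0.001 m), for 0.1 s.
At the end, for the whole second after the job is handed in: The two free lids stand right open (over 1.2 rad), the binding lid is fully shut again (under 0.05 rad), all three at rest and let go (((value of joint lid_left below 0.05 rad and value of joint each of lid_middle, lid_right above 1.2 rad) or (value of joint lid_middle below 0.05 rad and value of joint each of lid_left, lid_right above 1.2 rad) or (value of joint lid_right below 0.05 rad and value of joint each of lid_left, lid_middle above 1.2 rad)) and velocity of joint lid_left between -0.05 and 0.05 rad/s and velocity of joint lid_middle between -0.05 and 0.05 rad/s and velocity of joint lid_right between -0.05 and 0.05 rad/s); the robot touches nothing.
It fails at once if the binding lid is forced past its bind (over 15 to 20 N at the tongue) (value of joint bind above 0.01 m).
It fails at once if a loose thing around is shifted over 30 mm or tipped (distance of any of tube_rack, jar, tub, slide_box, vial_a, vial_b, dishes from where it was at the start of the episode above 0.03 m or angle between any of tube_rack, jar, tub, slide_box, vial_a, vial_b, dishes's own z axis and vertical above 0.4 rad).
It also fails if it takes over 67 s, if anything falls off the work surface, if the arm or the gripper's body presses on something with over 40 N, if the wrist force passes 120 N, or if a joint passes its speed limit or range.

## Working session

There is one attempt and no reset: what is moved stays moved. The work goes in short steps, Python scripts to look and compute and a tool call to move; the robot and the scene stay as the last step left them, time stands still between calls to the robot, and variables do not carry over. Pictures are saved under pics/ and viewed, about 8 in all and at most 12, crops included, and the job is handed in when it is done.

Besides the shell and the picture viewer there is one more tool, called after "Call:" as a command line: name --argument value ..., lists and objects as JSON in quotes. servo_tool: Moves the arm, as the interface text tells. Its arguments: {"type":"object","properties":{"series":{"type":"array"},"grip_force":{"type":"number"}},"required":["series"]}

```bash
mkdir -p pics; cat > h.py <<'E'
import numpy as np, cv2
from workcell import arm
def world(cam,depth,mask):
    P=arm.camera_params(cam);K=np.array(P["K"]);T=np.array(P["world_from_camera"])
    v,u=np.nonzero(mask&(depth>0));d=depth[v,u]
    x=(u-K[0,2])/K[0,0]*d;y=(v-K[1,2])/K[1,1]*d
    return (T@np.c_[x,-y,-d,np.ones_like(d)].T).T[:,:3],u,v
E
python3 - <<'E'
from h import *
s=arm.state();print(s,arm.tcp_to_grasp)
ims=[]
for c in("scene","top"):
    im,d=arm.get_image(c);ims.append(im);np.save(c+"_d.npy",d)
    cv2.imwrite(f"pics/{c}1.png",im[:,:,::-1])
    P=arm.camera_params(c);print(c,P)
    for l in("incubator","left_grip","lid_left","tube_rack","jar","tub","slide_box","vial_a","dishes"):
        for r in arm.regions_of(l,c)[:4]:
            p,u,v=world(c,d,r["region"])
            if len(p): print(l,round(r["score"],2),r["rect"],len(p),np.median(p,0).round(3),np.percentile(p,2,0).round(3),np.percentile(p,98,0).round(3))
E
```

```text
{'time': 0.0, 'qpos': array([-1.18691536,  0.46946262, -0.04859869,  1.53370187,  0.02407342,
        1.14100111, -0.08231469]), 'dq': array([-0.00156885, -0.00011927,  0.00012186,  0.00032007, -0.00179756,
        0.00017237, -0.00057466]), 'joint_efforts': array([-1.63670861e-04, -5.10306931e+01, -4.70039912e-02, -2.37719768e+01,
        1.06546711e-02,  7.21918346e-03,  2.04776910e-06]), 'tcp_pos': array([0.27052657, 0.61777276, 0.23024379]), 'orientation': array([[ 4.01148940e-01,  9.16012533e-01, -7.53731511e-04],
       [ 9.16010686e-01, -4.01149645e-01, -1.84014314e-03],
       [-1.98795331e-03,  4.77453519e-05, -9.99998023e-01]]), 'ft_force': array([0.15607791, 0.64553863, 0.75849546]), 'wrist_torque': array([ 0.02614308, -0.0396938 ,  0.02565155]), 'finger_gap': 0.9984754465562667} 0.0187
scene {'K': array([[365.92837547,   0.        , 255.44183983],
       [  0.        , 365.92837547, 194.21975574],
       [  0.        ,   0.        ,   1.        ]]), 'world_from_camera': array([[ 0.86756205, -0.35104045,  0.35228779,  0.88729139],
       [ 0.4970723 ,  0.58929973, -0.63690
[... 2854 characters left out ...]
[ 0.351 -0.063  0.   ] [0.405 0.016 0.032]
jar 0.58 [361.0, 160.4, 387.2, 184.1] 436 [ 0.58  -0.435  0.116] [ 0.555 -0.473  0.013] [ 0.612 -0.412  0.126]
tub 0.9 [351.0, 227.6, 411.0, 267.2] 2182 [ 0.309 -0.464  0.063] [ 0.245 -0.559  0.041] [ 0.375 -0.37   0.071]
slide_box 0.55 [241.5, 220.3, 268.8, 243.0] 340 [ 0.38  -0.022  0.021] [ 0.354 -0.063 -0.   ] [0.408 0.02  0.033]
vial_a 0.49 [266.1, 148.9, 275.3, 158.2] 39 [ 0.642 -0.071  0.122] [ 0.634 -0.082  0.097] [ 0.653 -0.063  0.128]
vial_a 0.42 [227.2, 143.9, 233.6, 149.7] 38 [0.663 0.071 0.121] [0.654 0.063 0.104] [0.677 0.081 0.127]
dishes 0.83 [143.7, 239.3, 171.2, 265.6] 536 [0.303 0.343 0.042] [0.263 0.302 0.004] [0.343 0.388 0.049]
```

View pics/scene1.png

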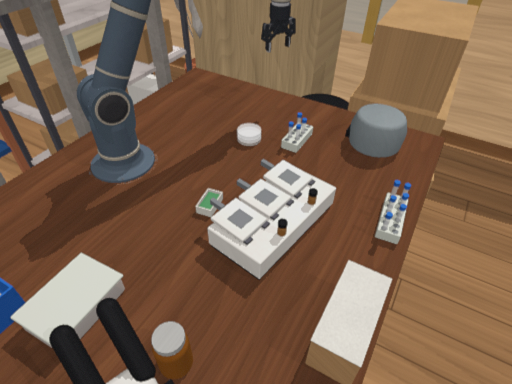

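View pics/top1.png

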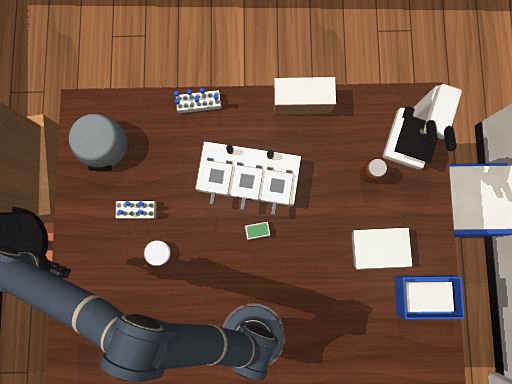

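The scene view shows the incubator in the middle (about 207–337, 162–280), with its tongues at about (267,163), (243,183) and (215,203). The slide box is in front at (209,202). The top view shows the lids at (217,178), (247,182) and (280,187), with tongues pointing down. Next I'll fit the incubator's pose and each tongue.

```bash
python3 - <<'E'
from h import *
for c in("scene","top"):
    d=np.load(c+"_d.npy");p,u,v=world(c,d,np.ones_like(d,bool))
    near=(abs(p[:,0]-.57)<.2)&(abs(p[:,1])<.25)
    q=p[near&(p[:,2]>.065)&(p[:,2]<.115)]
    # body incl. tongues -> deck-level; drop tongues: use rear+side via minAreaRect after erosion
    g=np.zeros((500,600),np.uint8);gi=((q[:,:2]-[.35,-.3])*1000).astype(int);g[gi[:,0],gi[:,1]]=1
    g=cv2.morphologyEx(g,cv2.MORPH_CLOSE,np.ones((9,9)));g=cv2.morphologyEx(g,cv2.MORPH_OPEN,np.ones((31,31)))
    pts=np.argwhere(g).astype(np.float32);r=cv2.minAreaRect(pts);print(c,"rect",np.array(r[0])/1000+[.35,-.3],r[1:])
    best=None
    for yaw in [-.165]:
        R=np.array([[np.cos(yaw),-np.sin(yaw)],[np.sin(yaw),np.cos(yaw)]])
        o=np.array([.547,.015])  # middle lid centre estimate
        qq=np.c_[(q[:,:2]-o)@R,q[:,2]]
        t=qq[(qq[:,0]<-.068)&(qq[:,0]>-.13)]
        for k,n in((.11,"L"),(0,"M"),(-.11,"R")):
            a=t[abs(t[:,1]-k)<.03]; a=a[a[:,2]>.07]
            w=a[:,:2]@R.T+o
            if len(a): print(n,len(a),"tongue local med",np.median(a,0).round(4),"x",np.percentile(a[:,0],[2,98]).round(4),"y",np.percentile(a[:,1],[3,97]).round(4),"z",np.percentile(a[:,2],[10,90]).round(3),"world",np.median(w,0).round(4))
            l=qq[(abs(qq[:,1]-k)<.045)&(abs(qq[:,0])<.045)]
            A=np.c_[l[:,0],np.ones(len(l))];m=np.linalg.lstsq(A,l[:,2],rcond=None)[0];print("  slope",m.round(3))
        # rear deck edge, front lid edges
E
```

```text
scene rect [0.58478255 0.00750812] ((359.4155578613281, 187.46531677246094), 80.06735229492188)
L 56 tongue local med [-0.0821  0.1068  0.1033] x [-0.0958 -0.0688] y [0.1043 0.1171] z [0.093 0.107] world [0.4837 0.1338]
  slope [-0.066  0.096]
M 63 tongue local med [-0.0831 -0.0031  0.0964] x [-0.0961 -0.0689] y [-0.006   0.0086] z [0.084 0.099] world [0.4645 0.0265]
  slope [-0.023  0.093]
R 70 tongue local med [-0.083 -0.113  0.1  ] x [-0.0971 -0.069 ] y [-0.1157 -0.102 ] z [0.088 0.104] world [ 0.4469 -0.0824]
  slope [-0.05   0.095]
top rect [0.58232593 0.00737579] ((359.62384033203125, 187.4808349609375), 80.1435317993164)
L 39 tongue local med [-0.0822  0.1086  0.1051] x [-0.0977 -0.0688] y [0.1027 0.1159] z [0.101 0.11 ] world [0.4833 0.1358]
  slope [-0.081  0.097]
M 36 tongue local med [-0.0839 -0.0005  0.098 ] x [-0.098  -0.0692] y [-0.0071  0.0064] z [0.092 0.102] world [0.4643 0.0283]
  slope [-0.033  0.093]
R 36 tongue local med [-0.0851 -0.1098  0.1016] x [-0.0992 -0.0704] y [-0.1161 -0.1037] z [0.097 0.105] world [ 0.4448 -0.0791]
  slope [-0.061  0.095]
```

Call:
servo_tool --series '[[[0.4,0,0,0,0,0,-6.9],[0.4,0,0,0,0,0,-6.85],[0.4,-2.9,1.9,0.2,0,0,0],[0.4,-2.9,1.9,0.2,0,0,0],[0.4,-2.9,1.9,0.2,0,0,0],[0.4,-2.9,1.9,0.2,0,0,0],[0.4,-2.9,1.9,0.2,0,0,0],[0.4,-2.9,1.9,0.2,0,0,0],[0.4,-2.9,1.9,0.2,0,0,0],[0.4,-2.9,1.9,0.2,0,0,0]]]' --grip_force 25

```text
time: 1.83
tcp_pos: [0.3811, 0.3621, 0.2155]
orientation: [[0.172, 0.985, 0.0], [0.985, -0.172, 0.001], [0.001, 0.0, -1.0]]
ft_force: [1.4, 0.8, 0.9]
finger_gap: 0.599
```

Call:
servo_tool --series '[[[0.4,-2.9,1.9,0.2,0,0,0],[0.4,-2.9,1.9,0.2,0,0,0],[0.4,-2.9,1.9,0.2,0,0,0],[0.4,-2.9,1.9,0.2,0,0,0],[0.4,-2.9,1.9,0.2,0,0,0],[0.4,-2.9,1.9,0.2,0,0,0],[0.4,-2.9,1.9,0.2,0,0,0],[0.4,0,0,0,0,0,0],[0.4,0,0,0,0,0,0]]]'

```text
time: 2.58
tcp_pos: [0.4774, 0.1387, 0.2014]
orientation: [[0.177, 0.984, 0.0], [0.984, -0.177, -0.0], [-0.0, 0.0, -1.0]]
ft_force: [-0.1, -0.5, -0.4]
finger_gap: 0.602
```

Call:
servo_tool --series '[[[0.4,0,0,3.1,0,0,0],[0.4,0,0,3.1,0,0,0],[0.4,0,0,3.1,0,0,0],[0.4,0,0,3.1,0,0,0],[0.4,0,0,0,0,0,0]]]'

```text
time: 3.0
tcp_pos: [0.4722, 0.1412, 0.0726]
orientation: [[0.169, 0.986, -0.01], [0.986, -0.169, -0.003], [-0.005, -0.01, -1.0]]
ft_force: [-0.7, -0.0, -0.2]
finger_gap: 0.602
```

```bash
python3 - <<'E'
from h import *
im,d=arm.get_image("scene")
cv2.imwrite("pics/s2.png",cv2.resize(im[110:260,170:370,::-1],None,fx=4,fy=4,interpolation=2))
E
```

```text
(no output)
```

View pics/s2.png

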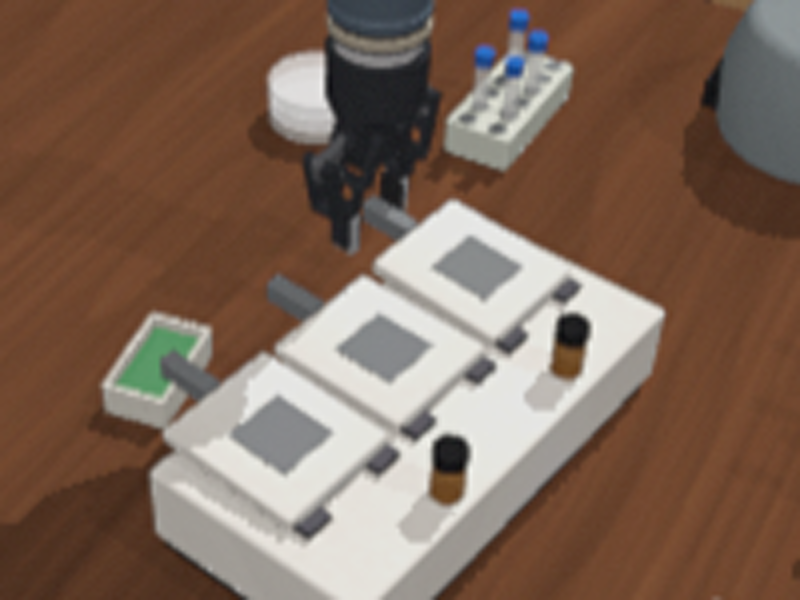

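The fingers stand astride the left tongue: crop (345,235) and (400,195), with the tongue at (385,215). I'll let the arm settle, then close.

Call:
servo_tool --series '[[[0.4,0,0,0,0,0,0],[0.4,0,0,0,0,0,0]]]'

```text
time: 3.22
tcp_pos: [0.4781, 0.142, 0.0792]
orientation: [[0.171, 0.985, 0.003], [0.985, -0.171, 0.002], [0.002, 0.003, -1.0]]
ft_force: [0.4, -0.5, 0.4]
finger_gap: 0.6
```

Call:
servo_tool --series '[[[0.4,-0.4,0,0.2,0,0,0],[0.4,0,0,0,0,0,0],[1,0,0,0,0,0,0],[1,0,0,0,0,0,0],[1,0,0,0,0,0,0],[1,0,0,0,0,0,0],[1,0,0,0,0,0,0],[1,0,0,0,0,0,0]]]'

```text
time: 3.88
tcp_pos: [0.4768, 0.14, 0.076]
orientation: [[0.17, 0.985, 0.002], [0.985, -0.17, 0.004], [0.004, 0.002, -1.0]]
ft_force: [-0.6, 5.0, 0.1]
finger_gap: 0.162
```

Call:
servo_tool --series '[[[1,0.15,0,0,0,0,0],[1,0,0.05,-0.5,0,0,0],[1,0,0.06,-0.5,0,0,0],[1,0,0.08,-0.5,0,0,0],[1,0,0.1,-0.5,0,0,0],[1,0,0.12,-0.49,0,0,0],[1,0,0.13,-0.49,0,0,0],[1,0,0.15,-0.48,0,0,0],[1,0,0.16,-0.48,0,0,0]]]'

```text
time: 4.63
tcp_pos: [0.4848, 0.1385, 0.1149]
orientation: [[0.171, 0.985, 0.001], [0.985, -0.171, 0.002], [0.002, 0.0, -1.0]]
ft_force: [1.7, 4.7, -5.5]
finger_gap: 0.162
```

Call:
servo_tool --series '[[[1,0,0.09,-0.24,0,0,0],[1,0,0.09,-0.24,0,0,0],[1,0,0.1,-0.23,0,0,0],[1,0,0.1,-0.23,0,0,0]]]'

```text
time: 4.97
tcp_pos: [0.4884, 0.1379, 0.1241]
orientation: [[0.171, 0.985, 0.0], [0.985, -0.171, 0.002], [0.002, -0.0, -1.0]]
ft_force: [2.4, 6.1, -4.3]
finger_gap: 0.16
```

Call:
servo_tool --series '[[[1,0,0.11,-0.23,0,0,0],[1,0,0.11,-0.23,0,0,0],[1,0,0.11,-0.23,0,0,0],[1,0,0.11,-0.22,0,0,0]]]'

```text
time: 5.3
tcp_pos: [0.4925, 0.1372, 0.1331]
orientation: [[0.171, 0.985, -0.0], [0.985, -0.171, 0.002], [0.002, -0.001, -1.0]]
ft_force: [1.0, 5.5, -4.7]
finger_gap: 0.156
```

Call:
servo_tool --series '[[[1,0,0.12,-0.22,0,0,0],[1,0,0.13,-0.22,0,0,0],[1,0,0.13,-0.22,0,0,0],[1,0,0.13,-0.22,0,0,0]]]'

```text
time: 5.63
tcp_pos: [0.4972, 0.1364, 0.1418]
orientation: [[0.171, 0.985, -0.001], [0.985, -0.171, 0.002], [0.002, -0.001, -1.0]]
ft_force: [1.2, 6.0, -4.2]
finger_gap: 0.159
```

Call:
servo_tool --series '[[[1,0,0.14,-0.21,0,0,0],[1,0,0.14,-0.21,0,0,0],[1,0,0.14,-0.21,0,0,0],[1,0,0.15,-0.21,0,0,0]]]'

```text
time: 5.97
tcp_pos: [0.5025, 0.1355, 0.15]
orientation: [[0.171, 0.985, -0.002], [0.985, -0.171, 0.002], [0.002, -0.002, -1.0]]
ft_force: [0.2, 6.0, -3.5]
finger_gap: 0.156
```

Call:
servo_tool --series '[[[1,0,0.15,-0.2,0,0,0],[1,0,0.16,-0.2,0,0,0],[1,0,0.16,-0.2,0,0,0],[1,0,0.16,-0.2,0,0,0]]]'

```text
time: 6.3
tcp_pos: [0.5084, 0.1345, 0.158]
orientation: [[0.171, 0.985, -0.002], [0.985, -0.171, 0.002], [0.002, -0.003, -1.0]]
ft_force: [-0.4, 5.7, -4.1]
finger_gap: 0.158
```

Call:
servo_tool --series '[[[1,0,0.17,-0.19,0,0,0],[1,0,0.17,-0.19,0,0,0],[1,0,0.17,-0.19,0,0,0],[1,0,0.17,-0.19,0,0,0]]]'

```text
time: 6.63
tcp_pos: [0.5148, 0.1334, 0.1655]
orientation: [[0.171, 0.985, -0.003], [0.985, -0.171, 0.002], [0.002, -0.003, -1.0]]
ft_force: [-0.7, 5.7, -4.1]
finger_gap: 0.159
```

Call:
servo_tool --series '[[[1,0,0.18,-0.18,0,0,0],[1,0,0.18,-0.18,0,0,0],[1,0,0.18,-0.17,0,0,0],[1,0,0.19,-0.17,0,0,0]]]'

```text
time: 6.97
tcp_pos: [0.5216, 0.1322, 0.1724]
orientation: [[0.17, 0.985, -0.004], [0.985, -0.17, 0.002], [0.001, -0.004, -1.0]]
ft_force: [-2.3, 5.3, -2.7]
finger_gap: 0.159
```

Call:
servo_tool --series '[[[1,0,0.19,-0.17,0,0,0],[1,0,0.19,-0.16,0,0,0],[1,0,0.2,-0.16,0,0,0],[1,0,0.2,-0.16,0,0,0]]]'

```text
time: 7.3
tcp_pos: [0.529, 0.1309, 0.1789]
orientation: [[0.17, 0.985, -0.005], [0.985, -0.17, 0.002], [0.001, -0.005, -1.0]]
ft_force: [-2.7, 6.3, -1.8]
finger_gap: 0.159
```

Call:
servo_tool --series '[[[1,0,0.52,-0.39,0,0,0],[1,0,0.54,-0.37,0,0,0],[1,0,0.62,-0.37,0,0,0],[1,0,0.64,-0.35,0,0,0],[1,0,0.66,-0.31,0,0,0],[1,0,0.66,-0.28,0,0,0],[1,0,0.6,-0.22,0,0,0],[1,0,0.6,-0.19,0,0,0],[1,0,0.6,-0.16,0,0,0],[1,0,0,0,0,0,0]]]'

```text
time: 8.13
tcp_pos: [0.5843, 0.1215, 0.2064]
orientation: [[0.171, 0.985, -0.002], [0.985, -0.171, 0.003], [0.002, -0.002, -1.0]]
ft_force: [-0.7, 4.4, 2.5]
finger_gap: 0.158
```

Call:
servo_tool --series '[[[0.4,0,0,0,0,0,0],[0.4,0,0,0,0,0,0],[0.4,0,0,0,0,0,0],[0.4,0,0,0,0,0,0],[0.4,0,-3,0,0,0,0],[0.4,0,-3.5,0,0,0,0],[0.4,-3.7,-1.4,0.5,0,0,0],[0.4,-3.7,-1.4,0.5,0,0,0],[0.4,-3.8,-1.4,0.5,0,0,0],[0.4,0,0,2,0,0,0]]]'

```text
time: 8.97
tcp_pos: [0.4576, 0.0204, 0.1725]
orientation: [[0.181, 0.983, 0.002], [0.983, -0.181, -0.002], [-0.001, 0.002, -1.0]]
ft_force: [-0.8, -0.7, -1.0]
finger_gap: 0.601
```

Call:
servo_tool --series '[[[0.4,0,0,3.3,0,0,0],[0.4,0,0,3.2,0,0,0],[0.4,0,0,0,0,0,0],[0.4,0,0,0,0,0,0],[0.4,0,0,0,0,0,0]]]'

```text
time: 9.38
tcp_pos: [0.4612, 0.0274, 0.1071]
orientation: [[0.172, 0.985, 0.002], [0.985, -0.172, 0.0], [0.001, 0.002, -1.0]]
ft_force: [0.7, -0.1, 0.5]
finger_gap: 0.595
```

```bash
python3 - <<'E'
from h import *
print(arm.state()["tcp_pos"])
im,d=arm.get_image("scene")
cv2.imwrite("pics/s3.png",cv2.resize(im[100:260,170:370,::-1],None,fx=3,fy=3,interpolation=2))
E
```

```text
[0.46115508 0.02741825 0.1071173 ]
```

View pics/s3.png

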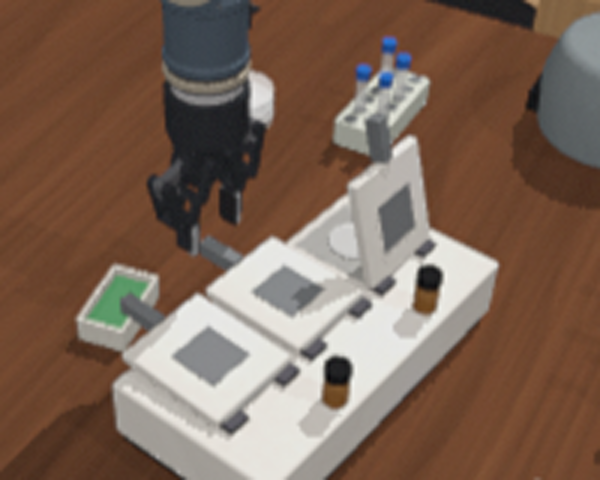

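Left lid stands open (crop (390,210)); the fingers are above the middle tongue at (220,250).

Call:
servo_tool --series '[[[0.4,0.2,-0.2,1.8,0,0,0],[0.4,0,0,1.8,0,0,0],[0.4,0,0,0,0,0,0],[0.4,0,0,0,0,0,0],[1,0,0,0,0,0,0],[1,0,0,0,0,0,0],[1,0,0,0,0,0,0],[1,0,0,0,0,0,0],[1,0,0,0,0,0,0],[1,0,0,0,0,0,0]]]'

```text
time: 10.27
tcp_pos: [0.4596, 0.0313, 0.0706]
orientation: [[0.171, 0.985, 0.003], [0.985, -0.171, 0.002], [0.002, 0.002, -1.0]]
ft_force: [0.9, 5.7, 1.4]
finger_gap: 0.157
```

Call:
servo_tool --series '[[[1,0.2,0,0,0,0,0],[1,0,0.03,-0.58,0,0,0],[1,0,0.05,-0.58,0,0,0],[1,0,0.08,-0.57,0,0,0],[1,0,0.1,-0.57,0,0,0],[1,0,0.12,-0.57,0,0,0],[1,0,0.14,-0.56,0,0,0],[1,0,0.17,-0.55,0,0,0],[1,0,0.18,-0.55,0,0,0]]]'

```text
time: 11.02
tcp_pos: [0.4669, 0.0302, 0.1155]
orientation: [[0.172, 0.985, -0.001], [0.985, -0.172, -0.0], [-0.0, -0.001, -1.0]]
ft_force: [2.6, 0.8, -5.6]
finger_gap: 0.157
```

Call:
servo_tool --series '[[[1,0,0.09,-0.24,0,0,0],[1,0,0.09,-0.24,0,0,0],[1,0,0.1,-0.23,0,0,0],[1,0,0.1,-0.23,0,0,0]]]'

```text
time: 11.35
tcp_pos: [0.4703, 0.0296, 0.1244]
orientation: [[0.172, 0.985, -0.002], [0.985, -0.172, -0.0], [-0.0, -0.002, -1.0]]
ft_force: [0.7, 1.1, -4.3]
finger_gap: 0.156
```

Call:
servo_tool --series '[[[1,0,0.11,-0.23,0,0,0],[1,0,0.11,-0.23,0,0,0],[1,0,0.11,-0.23,0,0,0],[1,0,0.11,-0.22,0,0,0]]]'

```text
time: 11.68
tcp_pos: [0.4746, 0.0288, 0.1336]
orientation: [[0.172, 0.985, -0.002], [0.985, -0.172, -0.0], [-0.0, -0.002, -1.0]]
ft_force: [-2.1, 0.6, -3.9]
finger_gap: 0.158
```

Call:
servo_tool --series '[[[1,0,0.12,-0.22,0,0,0],[1,0,0.13,-0.22,0,0,0],[1,0,0.13,-0.22,0,0,0]]]'

```text
time: 11.93
tcp_pos: [0.4785, 0.0282, 0.1403]
orientation: [[0.172, 0.985, -0.002], [0.985, -0.172, 0.0], [-0.0, -0.002, -1.0]]
ft_force: [-4.0, -0.1, -3.0]
finger_gap: 0.158
```

Call:
servo_tool --series '[[[1,0,0.13,-0.22,0,0,0],[1,0,0.14,-0.21,0,0,0],[1,0,0.14,-0.21,0,0,0]]]'

```text
time: 12.18
tcp_pos: [0.4827, 0.0275, 0.1468]
orientation: [[0.172, 0.985, -0.001], [0.985, -0.172, 0.0], [-0.0, -0.001, -1.0]]
ft_force: [-4.7, 0.4, -2.0]
finger_gap: 0.155
```

Call:
servo_tool --series '[[[1,0,0.12,-0.22,0,0,0],[1,0,0.13,-0.22,0,0,0],[1,0,0.13,-0.22,0,0,0]]]'

```text
time: 12.43
tcp_pos: [0.4876, 0.0267, 0.1536]
orientation: [[0.172, 0.985, 0.001], [0.985, -0.172, -0.0], [0.0, 0.001, -1.0]]
ft_force: [-2.2, 0.1, -2.7]
finger_gap: 0.158
```

Call:
servo_tool --series '[[[1,0,0.15,-0.2,0,0,0],[1,0,0.15,-0.2,0,0,0],[1,0,0.15,-0.2,0,0,0],[1,0,0.16,-0.2,0,0,0]]]'

```text
time: 12.77
tcp_pos: [0.4939, 0.0256, 0.1616]
orientation: [[0.172, 0.985, 0.002], [0.985, -0.172, -0.0], [0.0, 0.002, -1.0]]
ft_force: [1.0, -0.1, -5.8]
finger_gap: 0.154
```

Call:
servo_tool --series '[[[1,0,0.17,-0.19,0,0,0],[1,0,0.17,-0.19,0,0,0],[1,0,0.17,-0.19,0,0,0],[1,0,0.17,-0.19,0,0,0]]]'

```text
time: 13.1
tcp_pos: [0.5002, 0.0245, 0.169]
orientation: [[0.172, 0.985, 0.001], [0.985, -0.172, -0.0], [0.0, 0.001, -1.0]]
ft_force: [1.7, -0.6, -7.0]
finger_gap: 0.16
```

Call:
servo_tool --series '[[[1,0,0.22,-0.15,0,0,0],[1,0,0.21,-0.15,0,0,0],[1,0,0.2,-0.16,0,0,0],[1,0,0.2,-0.16,0,0,0]]]'

```text
time: 13.43
tcp_pos: [0.5068, 0.0233, 0.1752]
orientation: [[0.172, 0.985, -0.003], [0.985, -0.172, 0.0], [-0.0, -0.003, -1.0]]
ft_force: [-5.1, 0.8, -0.6]
finger_gap: 0.16
```

Call:
servo_tool --series '[[[1,0,0.18,-0.18,0,0,0],[1,0,0.18,-0.17,0,0,0],[1,0,0.19,-0.16,0,0,0],[1,0,0.19,-0.16,0,0,0]]]'

```text
time: 13.77
tcp_pos: [0.5153, 0.0219, 0.182]
orientation: [[0.172, 0.985, -0.0], [0.985, -0.172, 0.0], [0.0, -0.0, -1.0]]
ft_force: [-3.8, -0.1, -1.7]
finger_gap: 0.158
```

Call:
servo_tool --series '[[[1,0,0.39,-0.28,0,0,0],[1,0,0.39,-0.27,0,0,0],[1,0,0.41,-0.25,0,0,0],[1,0,0.42,-0.24,0,0,0],[1,0,0.43,-0.23,0,0,0]]]'

```text
time: 14.18
tcp_pos: [0.5359, 0.0184, 0.195]
orientation: [[0.172, 0.985, 0.0], [0.985, -0.172, 0.0], [0.0, 0.0, -1.0]]
ft_force: [-4.9, 0.7, -0.2]
finger_gap: 0.157
```

Call:
servo_tool --series '[[[1,0,0.5,-0.25,0,0,0],[1,0,0.5,-0.22,0,0,0],[1,0,0.5,-0.2,0,0,0],[1,0,0.5,-0.17,0,0,0],[1,0,0.5,-0.14,0,0,0],[1,0,0.5,-0.12,0,0,0],[1,0,0,0,0,0,0]]]'

```text
time: 14.77
tcp_pos: [0.5669, 0.013, 0.2065]
orientation: [[0.172, 0.985, 0.003], [0.985, -0.172, -0.0], [0.001, 0.003, -1.0]]
ft_force: [-2.0, -0.5, 5.0]
finger_gap: 0.158
```

Call:
servo_tool --series '[[[0.4,0,0,0,0,0,0],[0.4,0,0,0,0,0,0],[0.4,0,0,0,0,0,0],[0.4,0,0,0,0,0,0],[0.4,0,-3,0,0,0,0],[0.4,0,-3.5,0,0,0,0],[0.4,-3.6,-1.5,0.5,0,0,0],[0.4,-3.7,-1.5,0.5,0,0,0],[0.4,-3.7,-1.4,0.5,0,0,0],[0.4,0,0,2,0,0,0]]]'

```text
time: 15.6
tcp_pos: [0.4364, -0.083, 0.1723]
orientation: [[0.181, 0.983, 0.004], [0.983, -0.181, -0.002], [-0.001, 0.005, -1.0]]
ft_force: [0.8, -0.1, -0.8]
finger_gap: 0.599
```

Call:
servo_tool --series '[[[0.4,0,0,3.2,0,0,0],[0.4,0,0,3.2,0,0,0],[0.4,0,0,0,0,0,0],[0.4,0,0,0,0,0,0],[0.4,0,0,0,0,0,0]]]'

```text
time: 16.02
tcp_pos: [0.4397, -0.0764, 0.1077]
orientation: [[0.172, 0.985, 0.002], [0.985, -0.172, -0.0], [0.0, 0.002, -1.0]]
ft_force: [-0.7, -0.5, 1.0]
finger_gap: 0.601
```

```bash
python3 - <<'E'
from h import *
im,d=arm.get_image("scene")
cv2.imwrite("pics/s4.png",cv2.resize(im[100:260,170:370,::-1],None,fx=3,fy=3,interpolation=2))
E
```

```text
(no output)
```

View pics/s4.png

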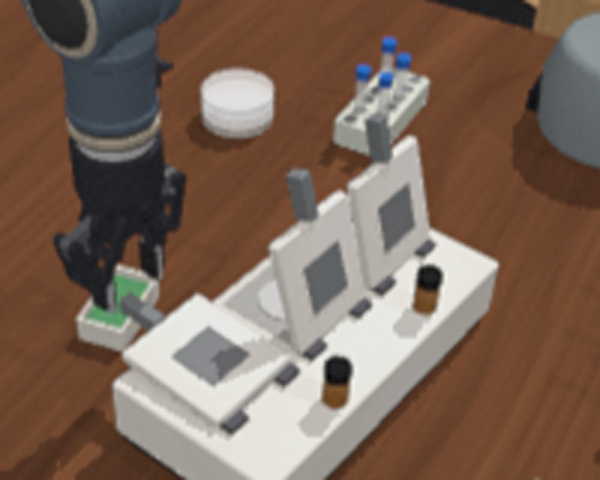

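Left and middle lids stand open (crop (395,210) and (320,270)), nothing around has moved, and the fingers are astride the right tongue at (135,305). I'll descend and pinch.

Call:
servo_tool --series '[[[0.4,0,0,1.7,0,0,0],[0.4,0,0,1.6,0,0,0],[0.4,0,0,0,0,0,0],[0.4,0,0,0,0,0,0],[1,0,0,0,0,0,0],[1,0,0,0,0,0,0],[1,0,0,0,0,0,0],[1,0,0,0,0,0,0],[1,0,0,0,0,0,0],[1,0,0,0,0,0,0]]]'

```text
time: 16.9
tcp_pos: [0.4392, -0.0766, 0.0739]
orientation: [[0.172, 0.985, 0.002], [0.985, -0.172, -0.0], [0.0, 0.002, -1.0]]
ft_force: [0.9, -0.5, 1.1]
finger_gap: 0.162
```

Call:
servo_tool --series '[[[1,0,0.04,-0.54,0,0,0],[1,0,0.06,-0.54,0,0,0],[1,0,0.08,-0.5,0,0,0],[1,0,0.09,-0.5,0,0,0],[1,0,0.12,-0.53,0,0,0],[1,0,0.14,-0.53,0,0,0],[1,0,0.16,-0.52,0,0,0],[1,0,0.17,-0.51,0,0,0]]]'

```text
time: 17.57
tcp_pos: [0.4465, -0.0779, 0.1155]
orientation: [[0.172, 0.985, -0.001], [0.985, -0.172, 0.0], [-0.0, -0.001, -1.0]]
ft_force: [3.1, -1.3, -5.2]
finger_gap: 0.157
```

Call:
servo_tool --series '[[[1,0,0.09,-0.24,0,0,0],[1,0,0.09,-0.24,0,0,0],[1,0,0.1,-0.23,0,0,0],[1,0,0.1,-0.23,0,0,0]]]'

```text
time: 17.9
tcp_pos: [0.4498, -0.0784, 0.1244]
orientation: [[0.172, 0.985, -0.002], [0.985, -0.172, 0.0], [-0.0, -0.002, -1.0]]
ft_force: [-1.1, -1.7, -4.3]
finger_gap: 0.158
```

Call:
servo_tool --series '[[[1,0,0.11,-0.23,0,0,0],[1,0,0.11,-0.23,0,0,0],[1,0,0.11,-0.23,0,0,0]]]'

```text
time: 18.15
tcp_pos: [0.453, -0.079, 0.1313]
orientation: [[0.172, 0.985, -0.002], [0.985, -0.172, 0.0], [-0.0, -0.002, -1.0]]
ft_force: [-2.2, -1.4, -3.9]
finger_gap: 0.153
```

Call:
servo_tool --series '[[[1,0,0.11,-0.23,0,0,0],[1,0,0.12,-0.22,0,0,0],[1,0,0.12,-0.22,0,0,0]]]'

```text
time: 18.4
tcp_pos: [0.4567, -0.0796, 0.1382]
orientation: [[0.172, 0.985, -0.002], [0.985, -0.172, 0.0], [0.0, -0.002, -1.0]]
ft_force: [-3.9, -1.1, -2.4]
finger_gap: 0.159
```

Call:
servo_tool --series '[[[1,0,0.12,-0.22,0,0,0],[1,0,0.13,-0.22,0,0,0],[1,0,0.13,-0.22,0,0,0]]]'

```text
time: 18.65
tcp_pos: [0.4609, -0.0803, 0.1449]
orientation: [[0.172, 0.985, -0.001], [0.985, -0.172, 0.0], [0.0, -0.001, -1.0]]
ft_force: [-4.0, -0.8, -2.0]
finger_gap: 0.158
```

Call:
servo_tool --series '[[[1,0,0.12,-0.22,0,0,0],[1,0,0.13,-0.22,0,0,0],[1,0,0.13,-0.22,0,0,0]]]'

```text
time: 18.9
tcp_pos: [0.4655, -0.0811, 0.1517]
orientation: [[0.172, 0.985, 0.001], [0.985, -0.172, -0.0], [0.0, 0.001, -1.0]]
ft_force: [-2.0, -2.3, -4.1]
finger_gap: 0.157
```

Call:
servo_tool --series '[[[1,0,0.14,-0.21,0,0,0],[1,0,0.15,-0.2,0,0,0],[1,0,0.15,-0.2,0,0,0]]]'

```text
time: 19.15
tcp_pos: [0.4699, -0.0819, 0.1578]
orientation: [[0.172, 0.985, 0.001], [0.985, -0.172, -0.0], [0.0, 0.001, -1.0]]
ft_force: [-0.0, -2.0, -4.2]
finger_gap: 0.158
```

Call:
servo_tool --series '[[[1,0,0.16,-0.2,0,0,0],[1,0,0.16,-0.19,0,0,0],[1,0,0.16,-0.19,0,0,0]]]'

```text
time: 19.4
tcp_pos: [0.4745, -0.0826, 0.1635]
orientation: [[0.172, 0.985, 0.001], [0.985, -0.172, -0.0], [0.0, 0.001, -1.0]]
ft_force: [0.2, -1.8, -6.0]
finger_gap: 0.156
```

Call:
servo_tool --series '[[[1,0,0.18,-0.17,0,0,0],[1,0,0.18,-0.17,0,0,0],[1,0,0.18,-0.17,0,0,0]]]'

```text
time: 19.65
tcp_pos: [0.4785, -0.0833, 0.1681]
orientation: [[0.172, 0.985, -0.002], [0.985, -0.172, 0.0], [-0.0, -0.002, -1.0]]
ft_force: [-2.2, -1.0, -6.0]
finger_gap: 0.16
```

Call:
servo_tool --series '[[[1,0,0.18,-0.17,0,0,0],[1,0,0.18,-0.17,0,0,0]]]'

```text
time: 19.82
tcp_pos: [0.4815, -0.0839, 0.1712]
orientation: [[0.172, 0.985, -0.004], [0.985, -0.172, 0.001], [-0.0, -0.004, -1.0]]
ft_force: [-4.6, -0.7, -6.2]
finger_gap: 0.157
```

Call:
servo_tool --series '[[[1,0,0.18,-0.16,0,0,0],[1,0,0,0,0,0,0],[1,0,0,0,0,0,0],[1,0,0,0,0,0,0]]]'

```text
time: 20.15
tcp_pos: [0.4834, -0.0842, 0.1731]
orientation: [[0.172, 0.985, -0.003], [0.985, -0.172, 0.001], [0.0, -0.003, -1.0]]
ft_force: [-5.8, -1.4, -4.8]
finger_gap: 0.16
```

Call:
servo_tool --series '[[[1,0,-0.45,0.45,0,0,0],[1,0,-0.43,0.45,0,0,0],[1,0,-0.42,0.46,0,0,0],[1,0,-0.34,0.43,0,0,0],[1,0,-0.33,0.44,0,0,0],[1,0,-0.31,0.44,0,0,0],[1,0,-0.29,0.45,0,0,0],[1,0,-0.27,0.48,0,0,0],[1,0,-0.26,0.48,0,0,0],[1,0,-0.24,0.48,0,0,0]]]'

```text
time: 20.98
tcp_pos: [0.4537, -0.0791, 0.1283]
orientation: [[0.172, 0.985, 0.005], [0.985, -0.172, -0.001], [0.0, 0.005, -1.0]]
ft_force: [2.2, -3.0, 1.8]
finger_gap: 0.16
```

Call:
servo_tool --series '[[[1,0,-0.23,0.49,0,0,0],[1,0,-0.2,0.51,0,0,0],[1,0,-0.18,0.51,0,0,0],[1,0,-0.16,0.52,0,0,0],[1,0,-0.15,0.52,0,0,0],[1,0,0,0,0,0,0]]]'

```text
time: 21.48
tcp_pos: [0.4433, -0.0773, 0.1014]
orientation: [[0.172, 0.985, 0.002], [0.985, -0.172, -0.001], [-0.0, 0.002, -1.0]]
ft_force: [4.5, -4.2, -2.5]
finger_gap: 0.157
```

Call:
servo_tool --series '[[[1,0,-0.1,0.5,0,0,0],[1,0,-0.1,0.5,0,0,0],[1,0,-0.08,0.5,0,0,0],[1,0,-0.06,0.5,0,0,0],[1,0,-0.04,0.5,0,0,0],[1,0,-0.02,0.5,0,0,0],[1,0,0,0.4,0,0,0],[1,0,0,0.1,0,0,0],[1,0,0,0,0,0,0]]]'

```text
time: 22.23
tcp_pos: [0.4381, -0.0763, 0.0676]
orientation: [[0.172, 0.985, -0.002], [0.985, -0.172, 0.001], [0.0, -0.002, -1.0]]
ft_force: [-1.1, -3.0, 11.0]
finger_gap: 0.16
```

The lid meets its stop (11 N upward at shut height). I'll release it, rise clear and check.

Call:
servo_tool --series '[[[0.4,0,0,0,0,0,0],[0.4,0,0,0,0,0,0],[0.4,0,0,0,0,0,0],[0.4,0,0,0,0,0,0],[0.4,0,0,-2,0,0,0],[0.4,0,0,-3,0,0,0],[0.4,0,0,-3,0,0,0],[0.4,-3,0,-2,0,0,0],[0.4,-3.5,0,0,0,0,0],[0.4,-3.5,0,0,0,0,0]]]'

```text
time: 23.07
tcp_pos: [0.422, -0.1751, 0.1686]
orientation: [[0.169, 0.986, 0.003], [0.986, -0.169, 0.001], [0.001, 0.003, -1.0]]
ft_force: [-0.0, -0.5, -0.3]
finger_gap: 0.597
```

Call:
servo_tool --series '[[[0.4,-3.5,0,0,0,0,0],[0.4,-3.5,0,0,0,0,0],[0.4,0,0,0,0,0,0],[0.4,0,0,0,0,0,0]]]'

```text
time: 23.4
tcp_pos: [0.4083, -0.2452, 0.1669]
orientation: [[0.176, 0.984, -0.001], [0.984, -0.176, 0.001], [0.0, -0.001, -1.0]]
ft_force: [0.2, 0.5, -0.3]
finger_gap: 0.597
```

```bash
python3 - <<'E'
from h import *
s=arm.state();print(s["tcp_pos"],s["ft_force"],s["time"])
O=np.array([.5723,.0095]);yaw=-.172
R=np.array([[np.cos(yaw),-np.sin(yaw)],[np.sin(yaw),np.cos(yaw)]])
for c in("scene","top"):
    im,d=arm.get_image(c);cv2.imwrite(f"pics/{c}5.png",im[:,:,::-1])
    p,u,v=world(c,d,np.ones_like(d,bool));q=np.c_[(p[:,:2]-O)@R,p[:,2]]
    l=q[(abs(q[:,1]+.11)<.04)&(q[:,0]>-.075)&(q[:,0]<.015)&(abs(q[:,2]-.095)<.03)]
    t=q[(abs(q[:,1]+.11)<.006)&(q[:,0]>-.122)&(q[:,0]<-.09)&(q[:,2]>.06)&(q[:,2]<.12)]
    print(c,"R slope",np.polyfit(l[:,0],l[:,2],1).round(3),len(l),"tongue z",np.median(t[:,2]),len(t))
    for k in(.11,0):
        a=q[(abs(q[:,1]-k)<.045)&(q[:,0]<.03)&(q[:,0]>-.05)&(q[:,2]>.11)]
        if len(a)>20: print(k,len(a),"top z",np.percentile(a[:,2],98).round(3),"dx/dz",np.polyfit(a[:,2],a[:,0],1).round(3))
im,d=arm.get_image("scene");cv2.imwrite("pics/s6.png",cv2.resize(im[90:300,150:430,::-1],None,fx=2.5,fy=2.5))
for l in("jar","tub","slide_box","tube_rack","dishes","vial_a"):
    for r in arm.regions_of(l,"scene")[:2]:
        p,_,_=world("scene",d,r["region"]);print(l,round(r["score"],2),np.median(p,0).round(3))
E
```

```text
[ 0.40834573 -0.2451831   0.16685283] [ 0.20096926  0.54090629 -0.34461516] 23.4
scene R slope [0.008 0.092] 754 tongue z 0.09280351427161537 62
0.11 706 top z 0.234 dx/dz [-0.327  0.067]
0 854 top z 0.232 dx/dz [-0.345  0.068]
top R slope [0.011 0.092] 558 tongue z 0.0958890751653787 30
0.11 162 top z 0.236 dx/dz [-0.354  0.069]
0 178 top z 0.235 dx/dz [-0.375  0.071]
jar 0.93 [ 0.606 -0.456  0.106]
jar 0.27 [ 0.531 -0.094  0.091]
tub 0.72 [ 0.318 -0.47   0.063]
slide_box 0.95 [ 0.378 -0.029  0.022]
tube_rack 0.72 [0.47  0.408 0.037]
tube_rack 0.19 [0.606 0.113 0.153]
dishes 0.7 [0.311 0.329 0.041]
vial_a 0.64 [ 0.649 -0.077  0.115]
vial_a 0.44 [0.588 0.006 0.15 ]
```

View pics/s6.png

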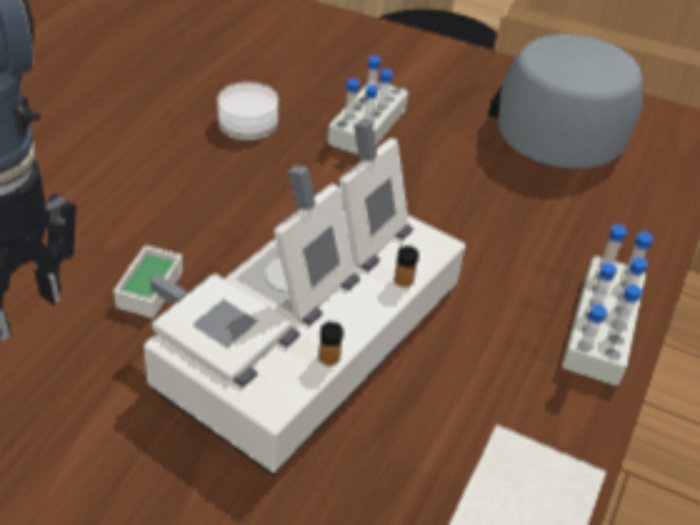

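The right lid is flat and shut (slope about 0.01, crop (225,325)), and the bystanders have not moved. The other two stand open. By touch they are at about 1.31 rad, but the depth fit gives only 1.21–1.25, so I'll nudge both nearer their stops for margin.

Call:
servo_tool --series '[[[1,3.5,0.5,-0.5,0,0,0],[1,3.5,0.5,-0.5,0,0,0],[1,3.5,0.5,-0.5,0,0,0],[1,3.5,0.5,-0.5,0,0,0],[1,3.5,0.6,-0.5,0,0,0],[1,3.5,0.6,-0.5,0,0,0],[1,3.5,0.6,-0.4,0,0,0],[1,3.4,0.5,-0.4,0,0,0],[1,0,0,0,0,0,0],[1,0,0,0,0,0,0]]]'

```text
time: 24.68
tcp_pos: [0.5002, 0.0261, 0.2054]
orientation: [[0.167, 0.986, 0.0], [0.986, -0.167, 0.0], [0.0, 0.0, -1.0]]
ft_force: [-0.8, -0.6, -0.5]
finger_gap: -0.0
```

Call:
servo_tool --series '[[[1,0,1,0,0,0,0],[1,0,1,0,0,0,0],[1,0,1,0,0,0,0],[1,0,0.5,0,0,0,0],[1,0,0.3,0,0,0,0],[1,0,0.3,0,0,0,0],[1,0,0.3,0,0,0,0]]]'

```text
time: 25.27
tcp_pos: [0.5426, 0.0156, 0.205]
orientation: [[0.173, 0.985, -0.002], [0.985, -0.173, 0.0], [-0.0, -0.002, -1.0]]
ft_force: [-1.7, 0.3, 2.1]
finger_gap: 0.002
```

Call:
servo_tool --series '[[[1,0,0.25,0,0,0,0],[1,0,0.25,0,0,0,0],[1,0,0.25,0,0,0,0],[1,0,0.25,0,0,0,0]]]'

```text
time: 25.6
tcp_pos: [0.5531, 0.0144, 0.2054]
orientation: [[0.172, 0.985, -0.0], [0.985, -0.172, 0.0], [0.0, -0.0, -1.0]]
ft_force: [-1.3, 0.5, 0.9]
finger_gap: -0.001
```

Call:
servo_tool --series '[[[1,0,0.2,0,0,0,0],[1,0,0.2,0,0,0,0],[1,0,0.2,0,0,0,0]]]'

```text
time: 25.85
tcp_pos: [0.558, 0.0136, 0.2052]
orientation: [[0.172, 0.985, -0.003], [0.985, -0.172, 0.001], [0.0, -0.003, -1.0]]
ft_force: [-9.1, 1.9, 6.4]
finger_gap: 0.001
```

Force rose to 9 N at the expected end-stop position. Now the same for the left lid.

Call:
servo_tool --series '[[[1,0,-2.5,0,0,0,0],[1,0,-2.5,0,0,0,0],[1,3.7,0,0,0,0,0],[1,3.7,0,0,0,0,0],[1,3.6,0,0,0,0,0],[1,0,0,0,0,0,0],[1,0,1.5,0,0,0,0],[1,0,1,0,0,0,0],[1,0,0.5,0,0,0,0],[1,0,0.3,0,0,0,0]]]'

```text
time: 26.68
tcp_pos: [0.5616, 0.1238, 0.2052]
orientation: [[0.174, 0.985, -0.001], [0.985, -0.174, -0.0], [-0.0, -0.001, -1.0]]
ft_force: [-1.9, 0.2, 1.1]
finger_gap: 0.0
```

Call:
servo_tool --series '[[[1,0,0.25,0,0,0,0],[1,0,0.25,0,0,0,0],[1,0,0.25,0,0,0,0],[1,0,0.25,0,0,0,0],[1,0,0.2,0,0,0,0]]]'

```text
time: 27.1
tcp_pos: [0.573, 0.1224, 0.2054]
orientation: [[0.172, 0.985, 0.0], [0.985, -0.172, 0.0], [0.0, -0.0, -1.0]]
ft_force: [-2.8, 0.1, 1.3]
finger_gap: -0.0
```

Call:
servo_tool --series '[[[1,0,0.2,0,0,0,0],[1,0,0.2,0,0,0,0]]]'

```text
time: 27.27
tcp_pos: [0.5767, 0.1219, 0.2053]
orientation: [[0.172, 0.985, -0.001], [0.985, -0.172, 0.0], [0.0, -0.001, -1.0]]
ft_force: [-6.0, 0.8, 4.0]
finger_gap: 0.0
```

Call:
servo_tool --series '[[[1,0,-1,0,0,0,0],[1,0,-2.5,0,0,0,0],[1,0,-3,0,0,0,0],[1,0,-3,-1,0,0,0],[1,3,-2,-2,0,0,0],[1,3.5,0,0,0,0,0],[1,3.5,0,0,0,0,0],[1,0,0,0,0,0,0],[1,0,0,0,0,0,0],[1,0,0,0,0,0,0]]]'

```text
time: 28.1
tcp_pos: [0.4805, 0.2394, 0.235]
orientation: [[0.172, 0.985, 0.0], [0.985, -0.172, -0.001], [-0.001, 0.0, -1.0]]
ft_force: [0.7, -0.9, -0.5]
finger_gap: 0.001
```

```bash
python3 - <<'E'
from h import *
s=arm.state();print(s["tcp_pos"],s["ft_force"],s["time"])
O=np.array([.5723,.0095]);yaw=-.172
R=np.array([[np.cos(yaw),-np.sin(yaw)],[np.sin(yaw),np.cos(yaw)]])
for c in("scene","top"):
    im,d=arm.get_image(c)
    p,u,v=world(c,d,np.ones_like(d,bool));q=np.c_[(p[:,:2]-O)@R,p[:,2]]
    l=q[(abs(q[:,1]+.11)<.04)&(q[:,0]>-.075)&(q[:,0]<.015)&(abs(q[:,2]-.095)<.03)]
    print(c,"R slope",np.polyfit(l[:,0],l[:,2],1).round(3))
    for k in(.11,0):
        a=q[(abs(q[:,1]-k)<.045)&(q[:,0]<.03)&(q[:,0]>-.05)&(q[:,2]>.11)]
        print(k,len(a),"dx/dz",np.polyfit(a[:,2],a[:,0],1).round(3))
    if c=="scene": cv2.imwrite("pics/s7.png",cv2.resize(im[90:300,150:430,::-1],None,fx=2.5,fy=2.5))
E
```

```text
[0.48053406 0.23935254 0.23499176] [ 0.7284917  -0.91353334 -0.48616839] 28.1
scene R slope [0.006 0.092]
0.11 585 dx/dz [-0.212  0.057]
0 690 dx/dz [-0.213  0.057]
top R slope [0.014 0.092]
0.11 122 dx/dz [-0.128  0.035]
0 121 dx/dz [-0.121  0.034]
```

View pics/s7.png

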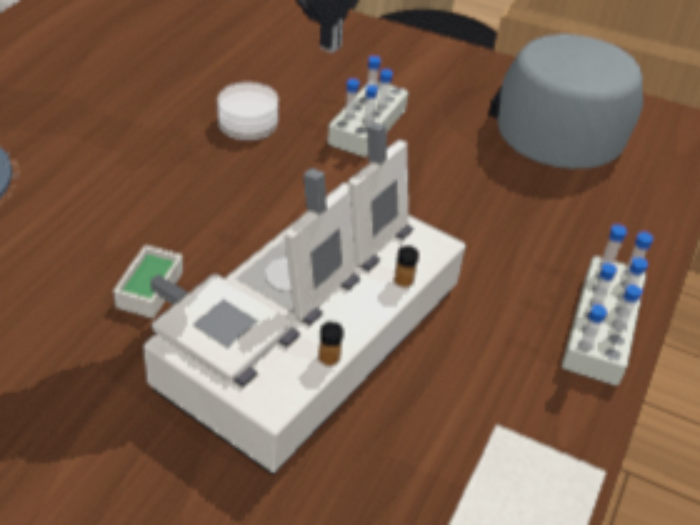

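The left lid (380,205) and middle lid (325,250) now stand nearly upright, the right lid (225,325) is shut, and the arm is clear. Handing in.

```bash
python3 -c "from workcell import arm; print(arm.close_job())"
```

```text
the job is handed in; nothing more can be done
None
```

The right lid is the one that binds. I lowered it and left it fully shut, and left the left and middle lids standing right open. The job was handed in at about 28 s of the 67 s allowed; no verdict is reported.

- **Left and middle lids:** Both swung freely, at about 3 to 4.6 N at the tongue throughout. After letting go, touch put them at about 1.31 rad, but the depth fit disagreed at 1.21 to 1.25 rad. I nudged both on to what felt like their end stops, where the push rose to about 6 to 9 N. The depth fit afterwards gave about 1.36 rad for both from the scene camera and about 1.44 rad from the top camera.
- **Right lid:** Resistance rose from about 4 N to 7.6 N from about 0.74 rad on. I held it there for about a quarter of a second at about 0.83 rad, well under 15 N. I then lowered it until it met its stop. The final lid slope was about 0.01 rad, so it is shut.
- **Things around:** The jar, tub, slide box, tube rack and dishes were within about 1 cm of their first readings when checked after the right lid was shut, and so was one vial. The network did not give a clean reading for the second vial. In the last picture both vials stand in place and the arm is clear of everything.

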